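# Swap two fluid bottles in their cradles at the carton coder

## Task

The round bottle and the square bottle for the carton coder are standing in each other's cradle: swap them, parking one in the free part of the drip tray meanwhile, so that each ends standing upright and flat on the floor of the cradle the other one came from. Carry them upright, set them down gently rather than dropping them, and never stand a bottle on the bare bench. Leave everything else where it stands.

Things in the scene. Friction and masses are not known exactly. Their poses are not given: they have to be found in the camera images.
- round_bottle: closed white plastic bottle with a round body 72 mm in diameter and 85 mm high, then a sloping shoulder to a neck at 95 mm and a round black screw cap 38 to 42 mm in diameter between heights 105 and 130 mm (total height 130 mm); 0.25 to 0.5 kg; can be lifted by the cap from above. Origin: centre of its underside, z up. It starts standing in cradle_1
- square_bottle: closed white plastic bottle with a square body 72 x 72 mm and 85 mm high, with the same shoulder, neck and cap as the round bottle (cap 38 to 42 mm in diameter, heights 105 to 130 mm); 0.25 to 0.5 kg. Origin: centre of its underside, z up, x and y square to its sides. It starts standing in cradle_2, its sides about parallel to the cradle's
- cradle_1: fixed square aluminium cradle: an open shallow tray 94 x 94 mm outside, 84 x 84 mm inside, 18 mm high with an inner floor 5 mm above its underside, on a thin steel foot plate 110 x 110 mm. Origin: centre of its underside, on the bench; x and y along its sides. The round bottle stands in it at the start, the square one at the end. A 72 mm square bottle goes in only when turned parallel to its sides (any of the four ways)
- cradle_2: a second cradle just like cradle_1, standing elsewhere and turned differently; the square bottle stands in it at the start, the round one at the end
- drip_tray: fixed open tray of dark steel on the bench (whose top is at height 0), 136 mm (its x) by 292 mm (its y) outside, walls 5 mm thick and 20 mm high, inner floor 5 mm above the underside. Origin: centre of its underside. The flask stands somewhere along it; the longer free part (one end of its y) has room for one bottle
- flask: bystander: small amber bottle with black cap, 36 mm in diameter and 72 mm high, standing in the drip tray. Origin: centre of its underside
- tape_roll: bystander: cardboard-coloured tape roll lying flat on the bench, 100 mm in diameter, 48 mm high. Origin: centre of its underside
- wash_bottle: bystander: white wash bottle with red spout, 60 mm in diameter, 129 mm high, on the bench. Origin: centre of its underside
- scanner: bystander: grey and black hand scanner lying on the bench, about 115 x 135 mm, 34 mm high. Origin: under the middle of its head
Mind the look-alikes: they are no part of the job. Leave any orange or pink look-alike of the round_bottle alone.

How it is judged (in metres and radians):
On the way:
1. one of the two bottles has been parked upright on the floor of the drip tray and let go (((contact force between round_bottle and drip_tray above 1 N and z of round_bottle in the frame of drip_tray below 0.009 m and angle between round_bottle's own z axis and vertical below 0.1 rad and contact force between the fingers and round_bottle below 0.3 N) or (contact force between square_bottle and drip_tray above 1 N and z of square_bottle in the frame of drip_tray below 0.009 m and angle between square_bottle's own z axis and vertical below 0.1 rad and contact force between the fingers and square_bottle below 0.3 N))), for 0.2 s.
At the end, for the whole second after the job is handed in: the square bottle stands in cradle_1 and the round bottle in cradle_2, each upright within 0.06 rad, flat on the cradle's floor (underside less than 4 mm above it), within 12 mm of its middle, and at rest (horizontal distance between round_bottle and cradle_2 below 0.012 m and z of round_bottle in the frame of cradle_2 between 0.002 and 0.009 m and angle between each of round_bottle, square_bottle's own z axis and vertical below 0.06 rad and linear speed of each of round_bottle, square_bottle below 0.02 m/s and angular speed of each of round_bottle, square_bottle below 0.15 rad/s and horizontal distance between square_bottle and cradle_1 below 0.012 m and z of square_bottle in the frame of cradle_1 between 0.002 and 0.009 m); the robot touches nothing.
It fails at once if a bottle is tipped by more than 0.45 rad (26 degrees) (angle between any of round_bottle, square_bottle's own z axis and vertical above 0.45 rad).
It fails at once if a bottle stands on the bare bench (its underside lower than 2 mm) (height (world z) of any of round_bottle, square_bottle below 0.002 m).
It fails at once if a bottle is rammed into a cradle or the tray (over 60 N) (contact force between any of round_bottle, square_bottle and cradle_1 above 60 N or contact force between any of round_bottle, square_bottle and cradle_2 above 60 N or contact force between any of round_bottle, square_bottle and drip_tray above 60 N).
It fails at once if a bottle is dropped: it moves faster than 0.5 m/s (a fall of some 13 mm) while the fingers do not hold it ((linear speed of round_bottle above 0.5 m/s and contact force between the fingers and round_bottle below 0.3 N) or (linear speed of square_bottle above 0.5 m/s and contact force between the fingers and square_bottle below 0.3 N)).
It fails at once if a bystander is moved by more than 25 mm (distance of any of flask, tape_roll, wash_bottle, scanner from where it was at the start of the episode above 0.025 m).
It also fails if it takes over 69 s, if anything falls off the work surface, if the arm or the gripper's body presses on something with over 40 N, if the wrist force passes 120 N, or if a joint passes its speed limit or range.

## Robot

A 6-joint arm with a two-finger parallel gripper is mounted at the origin on the work surface. World frame = base frame: x ahead of the robot, y to its left, z up, the work surface at z = 0. Lengths are in mm, angles in rad, forces in N, time in s.
With the tool pointing down it reaches from about 350 to 775 mm from the base axis. Payload 7.3 kg.
Tool frame: the origin (TCP) lies on the centre line of the jaws, within the pads' length; the fingertips stand 11 mm ahead of it and the grasp point (between the pads) lies 8 mm behind it; z points along the fingers, y is the line along which they close (so a half turn about z gives the same grasp; the last joint's range is limited). The gripper opens to 92 mm and grips with 3 to 60 N. Pads are 19 mm wide; open, the fingers measure 130 mm over their backs; the gripper's body (75 mm by 190 mm) begins 47 mm behind the grasp point.
Start: joints at [1.124, 0.342, 1.524, -0, 1.275, -0.146], TCP at [155.535, 501.453, 214.841] pointing down, gripper open.
Joint ranges: [-2.53, 2.53], [-0.77, 2.02], [0.04, 2.7], [-1, 4.14], [0.28, 2.66], [-3.11, 3.11]. Speed limits (rad/s): [2.57, 2.57, 3.14, 3.14, 3.14, 3.14].

## Interface

Orientations are given as [roll, pitch, yaw] about the fixed x, y, z axes, in that order (R = Rz(yaw) Ry(pitch) Rx(roll)).
In Python, from plant import bot gives the robot as it stands.
- The arm moves only by the tool step_arm, never from a script. Its argument "deltas" is a list of rows, each a list of 5 numbers: the opening, from 0 (shut) to 1 (fully open), then the shift along the tool's x, y, z each as a share of 0.5 m, from -1 to 1, then the turn about the tool's z as a share of pi/2 rad, from -1 to 1. In form: [[claw, x, y, z, turn], ...]. A call has 1 to 8 rows; each row shifts and turns the commanded pose from where the row before left it, along the tool's axes as they then stand; what a row does not reach is not made up. A row lasts 1/10 s, in which the tool goes at most 50 mm and 8.59 degrees, less where a joint would pass 70% of its speed; a pose out of reach is approached as far as the arm can. A call with a number of a shift or a turn outside -1 to 1 is refused whole. A call with a gripper value outside its range is refused whole. The fingers move at their own pace and stop on an object; the grip force is fixed at half the most. Time passes only in rows, so rows that do not move let the fingers close. It gives the time, the measured TCP pose, the force, the opening and the grip force at its end, in the units of the state.
- bot.get_obs(): the state, without advancing time (a new reading comes with each control period).
- bot.capture(name): name is "scene" or "top" or "wrist"; returns (picture, depth): 420x560x3 uint8, red, green, blue; 420x560 float32, mm along the optical axis (not along the pixel's ray), 0 where there is no reading.
- bot.camera_params(name): a dict with "fov_y" (degrees; the focal length in pixels is half the picture's height over the tangent of half this angle, whatever the lens; pixels are square), "cx", "cy" (the principal point, pixels), "k1" (the pictures are not rectified: a ray, as slopes to the right and down, at radius r is drawn at 1 + k1 r^2 times it, then the intrinsics apply), "rvec" (rotation vector, rad) and "tvec" (3), from world to camera coordinates, as OpenCV has them. Camera axes: x right, y down, z forward; pixel columns grow to the right and rows downward; lengths in mm; the calibration is good to about 2 mm. A picture is of the moment at which its call begins: read the wrist's pose just before it. camera_params takes no time and is no camera call; for the wrist camera it gives the pose at the moment of the call.
- bot.close_job(): hands the job in; it is judged then, once.
The state is a dict: "time": time; "joint_positions": joint angles; "dq": joint speeds; "tau": joint torques, N m; "tool_pos": TCP position; "tcp_rot": TCP orientation; "contact_force": force on the tool from outside, world axes, zero at the start; "moment": the same for the moment, N m; "grip_width": finger opening in mm; "finger_force": force on a finger pad.
Only numpy, scipy, OpenCV 4.12 (cv2) and the standard library are available. Lean on these libraries where they do the work, as an engineer would, in place of code of your own. Each camera call takes 0.05 s, during which the arm holds its last target. There are 200 camera calls.

## Working session

There is one attempt and no reset: what is moved stays moved. The work goes in short steps, Python scripts to look and compute and a tool call to move; the robot and the scene stay as the last step left them, time stands still between calls to the robot, and variables do not carry over. Pictures are saved under pics/ and viewed, at most 11 in all, crops included, and the job is handed in when it is done.

Besides the shell and the picture viewer there is one more tool, called as name(argument=value, ...), one argument or row to a line, values as JSON. step_arm: Moves the arm, as the interface text tells. Shift numbers are shares of 0.5 m and turn numbers shares of pi/2 rad, none past 1 either way. Its arguments: {"type":"object","properties":{"deltas":{"type":"array","items":{"type":"array","items":{"type":"number","minimum":-1,"maximum":1}}}},"required":["deltas"]}

```bash
ls; mkdir -p pics; cat > h.py <<'E'
import numpy as np, cv2
from plant import bot
def cam(n):
    p=bot.camera_params(n); f=210/np.tan(np.radians(p["fov_y"])/2)
    R=cv2.Rodrigues(np.array(p["rvec"],float))[0]; return p,f,R,np.array(p["tvec"],float).ravel()
def ray(c,uv):
    p,f,R,t=c; uv=np.atleast_2d(np.array(uv,float)); d=(uv-[p["cx"],p["cy"]])/f; s=d.copy()
    for _ in range(20): s=d/(1+p["k1"]*(s**2).sum(1,keepdims=True))
    return -R.T@t,np.c_[s,np.ones(len(s))]@R,s
def onz(c,uv,z):
    o,d,_=ray(c,uv); return o+d*((z-o[2])/d[:,2:])
def pts(c,dep):
    v,u=np.mgrid[:dep.shape[0],:dep.shape[1]]; o,d,_=ray(c,np.c_[u.ravel(),v.ravel()])
    return (o+d*dep.reshape(-1,1)).reshape(*dep.shape,3)
E
python3 - <<'E'
from h import *
a=[]
for n in("scene","top"):
    c=cam(n); im,d=bot.capture(n); np.savez(f"pics/{n}.npz",im=im,d=d); cv2.imwrite(f"pics/{n}.png",im[...,::-1])
    print(n,c[0],"cam at",-c[2].T@c[3])
o=bot.get_obs();print(o)
E
```

```text
pics
scene {'fov_y': 46.662443580983435, 'cx': 276.39771957417025, 'cy': 210.98243911932323, 'k1': -0.08612271136317536, 'rvec': array([ 1.83858507,  1.45650977, -0.70178458]), 'tvec': array([-108.56299344, -262.68260124, 1694.61060897])} cam at [1473.88402971 -233.89720454  851.7342034 ]
top {'fov_y': 53.35989891546598, 'cx': 277.2739485345063, 'cy': 215.31921361418298, 'k1': 0.028008048739290862, 'rvec': array([ 2.20557881, -1.99891285,  0.20779693]), 'tvec': array([ -35.53331128,  522.327429  , 1045.12469457])} cam at [ 294.95104844   -9.86422322 1131.05294421]
{'time': 0.1, 'joint_positions': array([ 1.12398767e+00,  3.42643032e-01,  1.52492908e+00,  1.19455862e-05,
        1.27538022e+00, -1.46009083e-01]), 'dq': array([ 0.00097536, -0.00054001, -0.00276167,  0.00143352,  0.00160041,
        0.00024185]), 'tau': array([ 7.10300592e-04, -4.32012892e+01, -2.44696838e+01,  7.19089690e-02,
        5.26333472e-02, -3.37137294e-05]), 'tool_pos': array([155.36441118, 501.09077266, 214.21701494]), 'tcp_rot': array([-3.14024911e+00, -2.09121800e-04,  2.84078945e+00]), 'contact_force': array([ 0.742284  , -0.16466501, -0.8136694 ]), 'moment': array([ 0.02551881,  0.02802296, -0.02270357]), 'finger_force': 0.0, 'grip_width': 91.76942270815724}
```

View pics/scene.png

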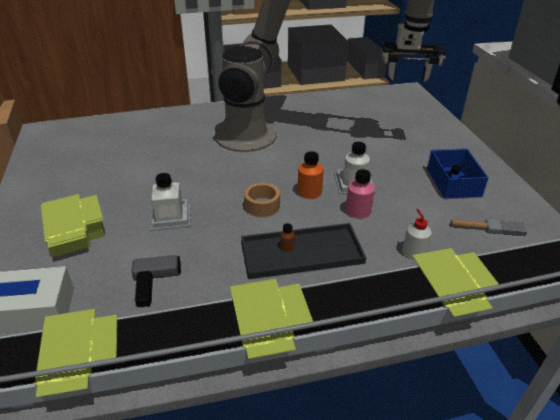

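View pics/top.png

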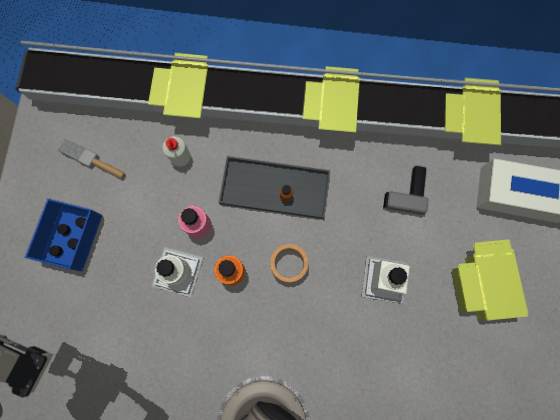

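Scene: the white round bottle is at scene (356,165) / top (170,268), and the white square bottle at scene (167,200) / top (393,278). The look-alikes, orange at top (229,269) and pink at top (193,221), are the wrong colour and stand on the bare bench. The flask at top (287,194) is in the right half of the tray, so the tray's left half is free.

```bash
python3 - <<'E'
from h import *
z=np.load("pics/top.npz");im,d=z["im"],z["d"];c=cam("top");P=pts(c,d)
print("bench z",np.median(P[300:330,300:340,2]))
hsv=cv2.cvtColor(im,cv2.COLOR_RGB2HSV)
def win(x0,x1,y0,y1):
    m=np.zeros(d.shape,bool);m[y0:y1,x0:x1]=1;return m
for n,w in(("round",win(140,215,240,305)),("square",win(350,425,245,310)),("pink",win(175,215,200,242)),("orange",win(210,247,250,292)),("wash",win(155,195,130,170)),("flask",win(275,300,180,206))):
    m=w&(P[...,2]>(118 if n not in("flask",) else 60)); q=P[m]
    uv=np.argwhere(m)[:,::-1].mean(0)
    print(n,"px",uv.round(1),"top z",np.median(q[:,2]).round(1),"centre",onz(c,uv,130 if n!="flask" else 72)[0].round(1),m.sum())
    body=P[w&(P[...,2]>60)&(P[...,2]<88)]
    if n in("round","square"):
        rim=w&(P[...,2]>12)&(P[...,2]<24); q=P[rim][:,:2].astype(np.float32)
        print("  rim",rim.sum(),cv2.minAreaRect(q))
        pl=w&(P[...,2]>1.2)&(P[...,2]<8);print("  plate/floor",pl.sum(),cv2.minAreaRect(P[pl][:,:2].astype(np.float32)))
        b=P[w&(P[...,2]>78)&(P[...,2]<90)];print("  body", cv2.minAreaRect(b[:,:2].astype(np.float32)))
w=win(205,340,145,225)
m=(w&(hsv[...,2]<75)).astype(np.uint8);m=cv2.morphologyEx(m,cv2.MORPH_CLOSE,np.ones((9,9)))
k=max(cv2.findContours(m,0,2)[0],key=cv2.contourArea)[:,0]
print("tray",cv2.minAreaRect(onz(c,k,20)[:,:2].astype(np.float32)))
rim=w&(P[...,2]>14)&(P[...,2]<25);print("tray rim depth",rim.sum(),cv2.minAreaRect(P[rim][:,:2].astype(np.float32)))
cr=[cv2.resize(im[235:310,x:x+75],(390,390),interpolation=cv2.INTER_CUBIC) for x in(140,350)]
cv2.imwrite("pics/crop1.png",np.hstack(cr)[...,::-1])
E
```

```text
bench z -0.7078313516217349
round px [165.8 267.8] top z 134.1 centre [354.3 265.7 130. ] 271
  rim 266 ((355.16412353515625, 269.2514343261719), (97.77687072753906, 94.36857604980469), 79.8974609375)
  plate/floor 1194 ((354.9634094238281, 270.56414794921875), (170.54551696777344, 205.1546173095703), 5.563042163848877)
  body ((354.737548828125, 268.7524108886719), (72.50980377197266, 70.61563110351562), 77.38507843017578)
square px [396.9 275.6] top z 134.0 centre [ 389.8 -282.3  130. ] 254
  rim 208 ((388.67095947265625, -282.6084899902344), (93.5582046508789, 93.32979583740234), 86.08610534667969)
  plate/floor 1011 ((397.1207275390625, -291.91864013671875), (169.4512481689453, 204.47665405273438), 5.695618629455566)
  body ((390.6480712890625, -284.6970520019531), (72.35220336914062, 72.64324188232422), 85.3797378540039)
pink px [188.9 215.8] top z 129.0 centre [485.  229.2 130. ] 209
orange px [226.3 268. ] top z 129.4 centre [367.8 122.4 130. ] 214
wash px [171.1 145.9] top z 125.3 centre [660.1 299.5 130. ] 28
flask px [286.2 189.3] top z 76.2 centre [591.5  -1.   72. ] 74
tray ((607.3827514648438, 32.79759216308594), (287.37896728515625, 138.67233276367188), 87.44600677490234)
tray rim depth 663 ((581.3829345703125, 40.31696319580078), (304.8518371582031, 201.5168914794922), 87.12078857421875)
```

View pics/crop1.png

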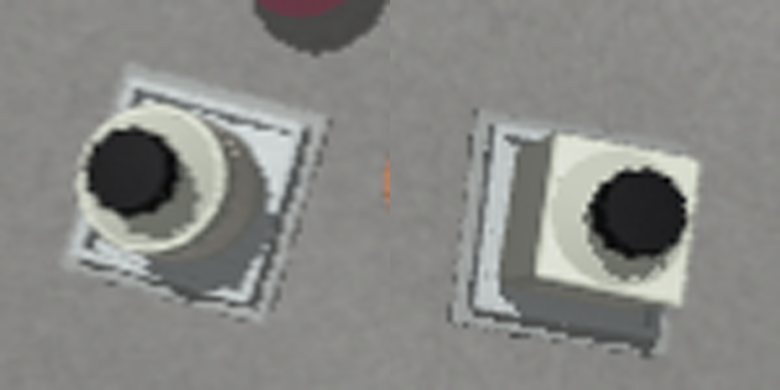

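Enlarged crop: left is the round white bottle (cap about (130,170)), right the square white one (cap about (640,212)), each in its metal cradle. Both are the bottles meant. I'll move above the round bottle first.

step_arm(
  deltas=[
    [1, -0.065, -0.041, -0.0115, 0],
    [1, -0.065, -0.041, -0.0115, 0],
    [1, -0.065, -0.041, -0.0115, 0],
    [1, -0.065, -0.041, -0.0115, 0],
    [1, -0.065, -0.041, -0.0115, 0],
    [1, -0.065, -0.041, -0.0115, 0],
    [1, -0.065, -0.041, -0.0115, 0],
    [1, -0.065, -0.041, -0.0115, 0],
  ],
)

```text
time: 0.9
tool_pos: [355.9, 266.4, 260.9]
tcp_rot: [-3.141, -0.0, 2.841]
contact_force: [0.5, -0.5, 0.3]
grip_width: 91.9
finger_force: 0.0
```

```bash
cat >> h.py <<'E'
def go(x,y,z,yaw=None):
    o=bot.get_obs(); p=o["tool_pos"]; a=o["tcp_rot"][2]; d=np.array([x,y,z])-p
    t=np.array([np.cos(a)*d[0]+np.sin(a)*d[1], np.sin(a)*d[0]-np.cos(a)*d[1], -d[2]])/500
    print("t",o["time"],"tcp",p.round(1),"rot",np.round(o["tcp_rot"],3),"| total shares",t.round(4),"turn",None if yaw is None else -(yaw-a)/(np.pi/2))
E
python3 - <<'E'
from h import *
go(354.5,267.5,260)
c=cam("wrist");im,d=bot.capture("wrist");np.savez("pics/w1.npz",im=im,d=d);cv2.imwrite("pics/w1.png",im[...,::-1])
print(c[0]["tvec"],-c[2].T@c[3],c[2][2])
P=pts(c,d);m=P[...,2]>115;print(m.sum(),np.median(P[m],0))
E
```

```text
t 0.9 tcp [355.9 266.4 260.9] rot [-3.141 -0.     2.841] | total shares [0.0033 0.0014 0.0017] turn None
[-360.92959961 -295.60413468  368.08790989] [288.74490122 288.11598638 432.15304017] [ 0.24746409 -0.07687976 -0.96584213]
96265 [329.26815558 287.37827455 375.48056256]
```

View pics/w1.png

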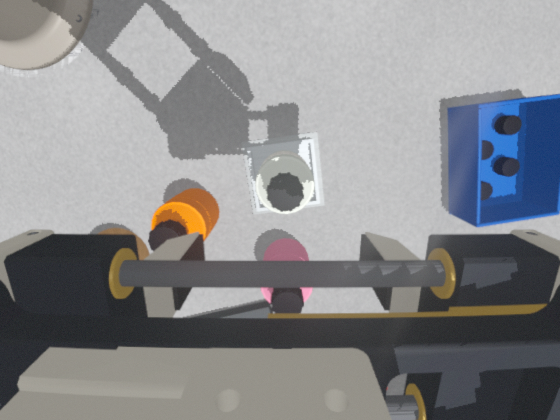

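Wrist view: the round bottle's cap is at (287,190) in the cradle, with corners about (247,138), (316,135), (323,205) and (255,212). Orange is at (180,225) and pink at (287,270).

```bash
cat >> h.py <<'E'
def meas(c,im,d,u0,u1,v0,v1,ztop=130):
    P=pts(c,d);w=np.zeros(d.shape,bool);w[v0:v1,u0:u1]=1;w&=d>0
    m=w&(P[...,2]>112)&(P[...,2]<142)&(im.max(2)<70)
    if m.sum()>20:
        k=max(cv2.findContours(m.astype(np.uint8),0,2)[0],key=cv2.contourArea);(uv,r)=cv2.minEnclosingCircle(k)
        print("cap px",np.round(uv,1),"zmed",np.median(P[m][:,2]).round(1),"at",onz(c,uv,ztop)[0].round(1),"depthmean",P[m].mean(0).round(1))
    for a,b,n in((13,23,"rim"),(76,90,"body")):
        q=P[w&(P[...,2]>a)&(P[...,2]<b)][:,:2].astype(np.float32)
        if len(q)>20: r=cv2.minAreaRect(q);print(n,len(q),np.round(r[0],1),np.round(r[1],1),round(r[2],1))
E
python3 - <<'E'
from h import *
z=np.load("pics/w1.npz");c=cam("wrist");meas(c,z["im"],z["d"],235,335,125,218)
im=z["im"];g=im.min(2)
m=np.zeros(g.shape,np.uint8);m[125:222,238:332]=(g[125:222,238:332]<150)|(g[125:222,238:332]>205)
cr=cv2.resize(im[120:225,230:335],(560,560),interpolation=cv2.INTER_CUBIC);cv2.imwrite("pics/crop2.png",cr[...,::-1])
E
```

```text
rim 806 [359.3 266.7] [94.2 94.5] 80.2
body 74 [355.5 266.8] [65.5 71.3] 6.7
```

View pics/crop2.png

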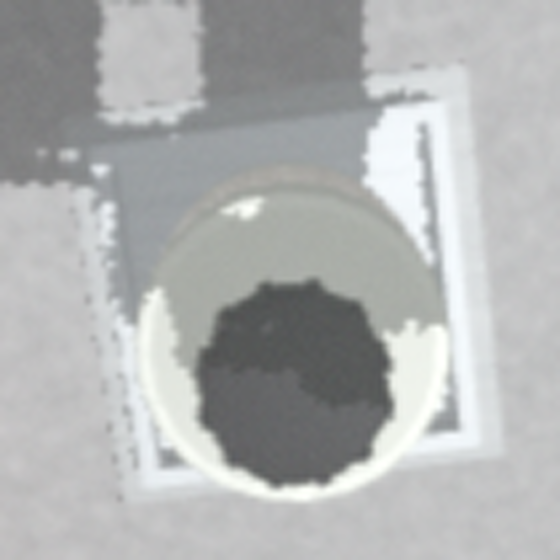

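Crop: the cap centre is at crop (297,383), i.e. px (285.7,191.8). The cradle plate corners are at crop (465,68), (503,457) and (128,497).

```bash
python3 - <<'E'
from h import *
z=np.load("pics/w1.npz");c=cam("wrist");P=pts(c,z["d"])
uv=(285.7,191.8)
print("cap",onz(c,uv,130),onz(c,uv,135),"depth",P[185:198,280:292].reshape(-1,3).mean(0))
k=np.array([(465,68),(503,457),(128,497)])/5.333+[230,120]
q=onz(c,k,1);print(q.round(1),"plate centre",(q[0]+q[2])/2)
print("bench",np.median(P[60:100,360:420,2]))
go(356.5,267,116)
E
```

```text
cap [[358.4386649 268.6369962 130.       ]] [[357.33993618 268.91349512 135.        ]] depth [355.98161534 269.08797933 137.24594838]
[[316.7 331.    1. ]
 [425.6 311.9   1. ]
 [404.5 204.5   1. ]] plate centre [360.64616495 267.71167697   1.        ]
bench 1.5159787217855865
t 0.95 tcp [359.6 263.1 261.7] rot [-3.14   0.004  2.838] | total shares [0.0083 0.0056 0.2913] turn None
```

```bash
cat > m.py <<'E'
from h import *
import sys
# usage: m.py u v name : cap near (u,v)
def capmeas(u,v,name,r=40):
    c=cam("wrist");im,d=bot.capture("wrist");np.savez(f"pics/{name}.npz",im=im,d=d)
    cv2.imwrite(f"pics/{name}.png",im[...,::-1])
    m=np.zeros(d.shape,np.uint8);m[v-r:v+r,u-r:u+r]=im[v-r:v+r,u-r:u+r].max(2)<105
    n,l,s,ce=cv2.connectedComponentsWithStats(m); P=pts(c,d)
    for i in range(1,n):
        if s[i,4]>300:
            sel=(l==i)&(P[...,2]>115)
            if sel.sum()>150:
                k=max(cv2.findContours(sel.astype(np.uint8),0,2)[0],key=cv2.contourArea);uv=cv2.minEnclosingCircle(k)[0]
                print("cap",np.round(uv,1),np.argwhere(sel)[:,::-1].mean(0).round(1),sel.sum(),onz(c,uv,135)[0].round(1),"z",np.median(P[sel][:,2]).round(1))
    return c,im,d
if __name__=="__main__":
    a=sys.argv;c,im,d=capmeas(int(a[1]),int(a[2]),a[3]); meas(c,im,d,235,335,125,218)
    go(357,268,116)
E
python3 m.py 286 192 w2
```

```text
cap [287.  186.5] [286.1 185.4] 923 [352.3 271.9 135. ] z 136.2
rim 809 [354.7 270.5] [94.2 94.7] 80.4
body 117 [353.6 270.6] [69.9 71. ] 29.3
t 1.0 tcp [357.9 265.1 261.2] rot [-3.141e+00  2.000e-03  2.836e+00] | total shares [0.0034 0.0051 0.2904] turn None
```

step_arm(
  deltas=[
    [1, 0, 0, 0.04, 0],
    [1, 0, 0, 0.04, 0],
    [1, 0, 0, 0, 0],
    [1, 0, 0, 0, 0],
    [1, 0, 0, 0, 0],
  ],
)

```text
time: 1.5
tool_pos: [355.5, 268.4, 221.7]
tcp_rot: [3.14, 0.001, 2.841]
contact_force: [-0.9, 0.3, 0.5]
grip_width: 92.2
finger_force: 0.0
```

```bash
python3 m.py 286 195 w3;python3 m.py 286 195 w4
```

```text
cap [283. 201.] [283.1 201.1] 1350 [351.8 271.7 135. ] z 136.3
rim 905 [354.5 270.4] [94.4 94.3] 80.2
body 141 [349.8 272.3] [71.1 62.3] 74.2
t 1.55 tcp [355.6 268.3 221.8] rot [3.140e+00 1.000e-03 2.841e+00] | total shares [-2.900e-03  2.000e-04  2.115e-01] turn None
cap [283. 201.] [283.1 201. ] 1353 [351.9 271.7 135. ] z 136.3
rim 911 [354.6 270.4] [94.3 94.6] 80.3
body 143 [348.6 272.3] [71.1 60.2] 76.8
t 1.6 tcp [355.6 268.3 221.7] rot [3.140e+00 1.000e-03 2.841e+00] | total shares [-0.0029  0.0004  0.2114] turn None
```

step_arm(
  deltas=[
    [1, 0.006, 0.002, 0.04, 0],
    [1, 0, 0, 0.05, 0],
    [1, 0, 0, 0.05, 0],
    [1, 0, 0, 0.04, 0],
    [1, 0, 0, 0.031, 0],
    [1, 0, 0, 0, 0],
    [1, 0, 0, 0, 0],
  ],
)

```text
time: 2.3
tool_pos: [353.1, 269.9, 116.0]
tcp_rot: [3.141, 0.001, 2.841]
contact_force: [0.0, 0.3, -0.3]
grip_width: 91.7
finger_force: 0.0
```

step_arm(
  deltas=[
    [0, 0, 0, 0, 0],
    [0, 0, 0, 0, 0],
    [0, 0, 0, 0, 0],
    [0, 0, 0, 0, 0],
    [0, 0, 0, 0, 0],
    [0, 0, 0, 0, 0],
  ],
)

```text
time: 2.9
tool_pos: [352.7, 269.6, 115.4]
tcp_rot: [3.141, 0.0, 2.841]
contact_force: [-0.5, 0.3, -0.2]
grip_width: 48.4
finger_force: 0.0
```

step_arm(
  deltas=[
    [0, 0, 0, 0, 0],
    [0, 0, 0, 0, 0],
    [0, 0, 0, 0, 0],
    [0, 0, 0, 0, 0],
  ],
)

```text
time: 3.3
tool_pos: [352.8, 269.7, 115.3]
tcp_rot: [3.141, 0.0, 2.841]
contact_force: [0.2, 0.4, 0.5]
grip_width: 36.6
finger_force: 30.0
```

step_arm(
  deltas=[
    [0, 0, 0, -0.01, 0],
    [0, 0, 0, -0.02, 0],
    [0, 0, 0, -0.03, 0],
    [0, 0, 0, -0.04, 0],
    [0, 0, 0, -0.05, 0],
    [0, 0, 0, -0.05, 0],
    [0, 0, 0, -0.05, 0],
    [0, 0, 0, -0.05, 0],
  ],
)

```text
time: 4.1
tool_pos: [352.3, 269.4, 267.0]
tcp_rot: [3.141, 0.0, 2.841]
contact_force: [0.3, -0.4, -2.8]
grip_width: 36.7
finger_force: 30.0
```

```bash
python3 - <<'E'
from h import *
from scipy import optimize
# tray pose: hull of dark outline in fresh top + depth rim in scene
for n,(u0,u1,v0,v1) in (("top",(205,345,145,228)),("scene",(235,370,220,280))):
    c=cam(n);im,d=bot.capture(n);P=pts(c,d)
    m=np.zeros(d.shape,np.uint8);m[v0:v1,u0:u1]=im[v0:v1,u0:u1].max(2)<75
    m=cv2.morphologyEx(m,cv2.MORPH_CLOSE,np.ones((9,9)));k=max(cv2.findContours(m,0,2)[0],key=cv2.contourArea)[:,0]
    print(n,cv2.minAreaRect(onz(c,k,20)[:,:2].astype(np.float32)),cv2.minAreaRect(onz(c,k,10)[:,:2].astype(np.float32)))
    w=np.zeros(d.shape,bool);w[v0:v1,u0:u1]=1
    q=P[w&(P[...,2]>60)&(P[...,2]<80)];q=q[(abs(q[:,0]-600)<60)&(abs(q[:,1])<50)];print("flask",len(q),np.median(q,0) if len(q) else 0)
    cv2.imwrite(f"pics/{n}2.png",im[...,::-1])
go(612,100,270)
E
```

```text
top ((607.7587280273438, 32.40911865234375), (286.904052734375, 137.4014892578125), 87.33417510986328) ((610.57421875, 32.789588928222656), (289.4862976074219, 138.63815307617188), 87.33419799804688)
flask 70 [589.64260426  -1.30963455  75.79817677]
scene ((607.5136108398438, 31.42230224609375), (296.21527099609375, 183.55108642578125), 87.2043228149414) ((597.0972290039062, 34.612266540527344), (299.7767028808594, 185.75787353515625), 87.20430755615234)
flask 92 [ 5.98578838e+02 -3.97615176e-01  7.44435022e+01]
t 4.2 tcp [354.  270.3 268.8] rot [3.137 0.005 2.841] | total shares [-0.5938 -0.1724 -0.0023] turn None
```

step_arm(
  deltas=[
    [0, -0.02, -0.006, 0, 0],
    [0, -0.04, -0.012, 0, 0],
    [0, -0.06, -0.017, 0, 0],
    [0, -0.07, -0.02, 0, 0],
    [0, -0.07, -0.02, 0, 0],
    [0, -0.07, -0.02, 0, 0],
    [0, -0.07, -0.02, 0, 0],
    [0, -0.07, -0.02, 0, 0],
  ],
)

```text
time: 5.0
tool_pos: [557.9, 133.7, 263.1]
tcp_rot: [-3.14, -0.003, 2.84]
contact_force: [0.6, 0.3, -2.8]
grip_width: 36.8
finger_force: 30.0
```

step_arm(
  deltas=[
    [0, -0.06, -0.017, 0, 0],
    [0, -0.04, -0.013, 0, 0],
    [0, -0.025, -0.007, 0, 0],
    [0, 0, 0, 0.02, 0],
    [0, 0, 0, 0.03, 0],
    [0, 0, 0, 0, 0],
    [0, 0, 0, 0, 0],
  ],
)

```text
time: 5.7
tool_pos: [610.4, 99.5, 239.2]
tcp_rot: [-3.141, -0.003, 2.841]
contact_force: [-0.5, -0.1, -1.9]
grip_width: 36.9
finger_force: 30.0
```

```bash
python3 - <<'E'
from h import *
go(611,100,117)
a=[]
for n in("wrist","scene"):
    im,d=bot.capture(n);a.append(im)
cv2.imwrite("pics/v1.png",cv2.resize(np.hstack(a),(800,300))[...,::-1])
E
```

```text
t 5.7 tcp [610.4  99.5 239.2] rot [-3.141e+00 -3.000e-03  2.841e+00] | total shares [-0.0008  0.0012  0.2444] turn None
```

View pics/v1.png

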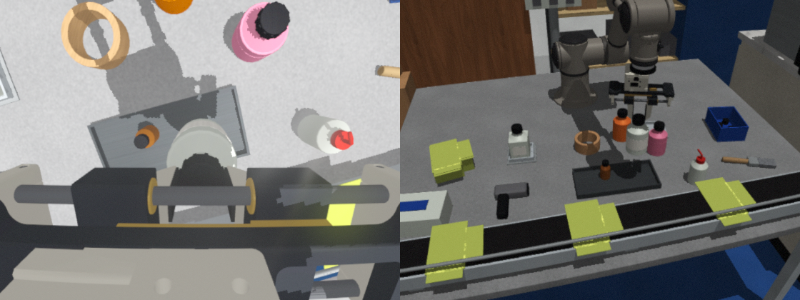

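The round bottle hangs upright in the gripper, seen at (637,135) in the right half, over the free part of the tray and clear of the flask at (147,135) in the left half. I'll lower it.

step_arm(
  deltas=[
    [0, 0, 0, 0.03, 0],
    [0, 0, 0, 0.045, 0],
    [0, 0, 0, 0.05, 0],
    [0, 0, 0, 0.045, 0],
    [0, 0, 0, 0.03, 0],
    [0, 0, 0, 0.02, 0],
    [0, 0, 0, 0.01, 0],
    [0, 0, 0, 0.005, 0],
  ],
)

```text
time: 6.6
tool_pos: [611.7, 99.5, 123.2]
tcp_rot: [3.141, 0.001, 2.841]
contact_force: [-0.3, 0.5, -3.1]
grip_width: 36.6
finger_force: 30.0
```

step_arm(
  deltas=[
    [0, 0, 0, 0.003, 0],
    [0, 0, 0, 0.002, 0],
    [0, 0, 0, 0.002, 0],
    [0, 0, 0, 0.001, 0],
  ],
)

```text
time: 7.0
tool_pos: [611.5, 99.4, 119.1]
tcp_rot: [3.141, 0.001, 2.841]
contact_force: [0.6, -0.1, -3.7]
grip_width: 36.6
finger_force: 30.0
```

step_arm(
  deltas=[
    [0, 0, 0, 0.002, 0],
    [0, 0, 0, 0.002, 0],
    [0, 0, 0, 0.001, 0],
    [0, 0, 0, 0.001, 0],
    [0, 0, 0, 0.001, 0],
    [0, 0, 0, 0, 0],
  ],
)

```text
time: 7.6
tool_pos: [611.5, 99.4, 115.4]
tcp_rot: [3.141, 0.0, 2.841]
contact_force: [-0.1, -0.6, -1.5]
grip_width: 36.6
finger_force: 30.0
```

step_arm(
  deltas=[
    [0, 0, 0, 0.001, 0],
    [0.45, 0, 0, 0, 0],
    [0.6, 0, 0, 0, 0],
    [0.8, 0, 0, 0, 0],
    [1, 0, 0, 0, 0],
    [1, 0, 0, 0, 0],
    [1, 0, 0, 0, 0],
    [1, 0, 0, 0, 0],
  ],
)

```text
time: 8.4
tool_pos: [611.4, 99.3, 114.8]
tcp_rot: [3.142, -0.0, 2.841]
contact_force: [0.4, -0.2, 0.6]
grip_width: 84.9
finger_force: 0.0
```

step_arm(
  deltas=[
    [1, 0, 0, -0.02, 0],
    [1, 0, 0, -0.05, 0],
    [1, 0, 0, -0.06, 0],
    [1, 0, 0, -0.07, 0],
    [1, 0, 0, -0.07, 0],
    [1, 0, 0, 0, 0],
  ],
)

```text
time: 9.0
tool_pos: [613.6, 99.5, 256.6]
tcp_rot: [3.138, 0.011, 2.841]
contact_force: [0.9, -0.2, 1.1]
grip_width: 91.9
finger_force: 0.0
```

```bash
python3 - <<'E'
from h import *
go(389,-284,250)
im,d=bot.capture("top");c=cam("top");np.savez("pics/top3.npz",im=im,d=d);P=pts(c,d)
im,d=bot.capture("scene");cv2.imwrite("pics/v2.png",cv2.resize(im[130:290,220:480],(780,480))[...,::-1])
E
```

```text
t 9.0 tcp [613.6  99.5 256.6] rot [3.138 0.011 2.841] | total shares [ 0.2019 -0.8656  0.0131] turn None
```

View pics/v2.png

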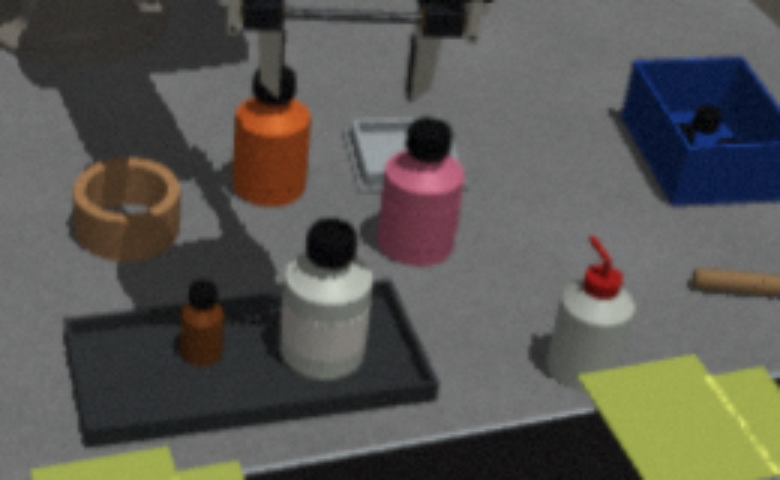

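The round bottle stands upright in the tray at crop (328,300), clear of the flask, and cradle 1 is empty. Next is the square bottle.

step_arm(
  deltas=[
    [1, 0.01, -0.04, 0, 0],
    [1, 0.016, -0.068, 0, 0],
    [1, 0.016, -0.068, 0, 0],
    [1, 0.016, -0.068, 0, 0],
    [1, 0.016, -0.068, 0, 0],
    [1, 0.016, -0.068, 0, 0],
    [1, 0.016, -0.068, 0, 0],
    [1, 0.016, -0.068, 0, 0],
  ],
)

```text
time: 9.9
tool_pos: [475.0, -129.7, 248.5]
tcp_rot: [3.141, -0.003, 2.841]
contact_force: [0.6, -0.3, -1.1]
grip_width: 91.7
finger_force: 0.0
```

step_arm(
  deltas=[
    [1, 0.016, -0.068, 0, 0],
    [1, 0.016, -0.068, 0, 0],
    [1, 0.016, -0.068, 0, 0],
    [1, 0.016, -0.068, 0, 0],
    [1, 0.01, -0.05, 0.03, 0],
    [1, 0.005, -0.028, 0.036, 0],
    [1, 0, 0, 0, 0],
    [1, 0, 0, 0, 0],
  ],
)

```text
time: 10.7
tool_pos: [386.8, -283.8, 216.2]
tcp_rot: [3.14, -0.002, 2.84]
contact_force: [-0.9, 0.5, 0.0]
grip_width: 91.6
finger_force: 0.0
```

step_arm(
  deltas=[
    [1, 0, 0, 0, 0],
    [1, 0, 0, 0, 0],
  ],
)

```text
time: 10.9
tool_pos: [387.8, -283.9, 217.5]
tcp_rot: [-3.141, 0.001, 2.842]
contact_force: [-0.4, -0.2, 0.4]
grip_width: 91.8
finger_force: 0.0
```

```bash
python3 m.py 286 200 w5
```

```text
cap [281.1 206.7] [281.2 206.6] 1366 [ 387.6 -283.5  135. ] z 136.3
rim 721 [ 388.3 -282.6] [94.2 93.9] 86.0
body 331 [ 387.1 -284.2] [72.2 65.9] 84.2
t 10.95 tcp [ 387.7 -283.9  217.4] rot [-3.141e+00  1.000e-03  2.842e+00] | total shares [0.3843 1.0366 0.2029] turn None
```

step_arm(
  deltas=[
    [1, 0, 0, 0.04, 0],
    [1, 0, 0, 0.05, 0],
    [1, 0, 0, 0.05, 0],
    [1, 0, 0, 0.04, 0],
    [1, 0, 0, 0.023, 0],
    [0.7, 0, 0, 0, 0],
    [0.5, 0, 0, 0, 0],
    [0, 0, 0, 0, 0],
  ],
)

```text
time: 11.75
tool_pos: [387.7, -284.9, 116.4]
tcp_rot: [-3.141, 0.002, 2.841]
contact_force: [-0.1, 0.5, 0.8]
grip_width: 72.3
finger_force: 0.0
```

step_arm(
  deltas=[
    [0, 0, 0, 0, 0],
    [0, 0, 0, 0, 0],
    [0, 0, 0, 0, 0],
    [0, 0, 0, 0, 0],
    [0, 0, 0, 0, 0],
    [0, 0, 0, 0, 0],
    [0, 0, 0, 0, 0],
  ],
)

```text
time: 12.45
tool_pos: [387.2, -284.3, 115.4]
tcp_rot: [3.141, 0.0, 2.841]
contact_force: [0.4, 1.5, 3.1]
grip_width: 36.7
finger_force: 30.0
```

step_arm(
  deltas=[
    [0, 0, 0, -0.01, 0],
    [0, 0, 0, -0.02, 0],
    [0, 0, 0, -0.03, 0],
    [0, 0, 0, -0.05, 0],
    [0, 0, 0, -0.05, 0],
    [0, 0, 0, -0.05, 0],
    [0, 0, 0, -0.05, 0],
    [0, 0, 0, -0.05, 0],
  ],
)

```text
time: 13.25
tool_pos: [386.7, -284.2, 271.8]
tcp_rot: [-3.142, -0.0, 2.841]
contact_force: [-0.2, -0.1, -4.0]
grip_width: 36.7
finger_force: 30.0
```

step_arm(
  deltas=[
    [0, 0.003, 0.03, 0, 0],
    [0, 0.005, 0.06, 0, 0],
    [0, 0.006, 0.08, 0, 0],
    [0, 0.007, 0.09, 0, 0],
    [0, 0.007, 0.08, 0, 0],
    [0, 0.007, 0.08, 0, 0],
    [0, 0.007, 0.08, 0, 0],
    [0, 0.006, 0.08, 0, 0],
  ],
)

```text
time: 14.05
tool_pos: [449.0, 2.2, 269.2]
tcp_rot: [3.142, -0.002, 2.841]
contact_force: [0.1, -0.6, -4.0]
grip_width: 36.7
finger_force: 30.0
```

step_arm(
  deltas=[
    [0, 0.04, 0.06, 0, 0],
    [0, 0.055, 0.07, 0, 0],
    [0, 0.055, 0.07, 0, 0],
    [0, 0.055, 0.07, 0, 0],
    [0, 0.05, 0.07, 0, 0],
    [0, 0.044, 0.06, 0, 0],
    [0, 0.03, 0.04, 0, 0],
    [0, 0.01, 0.02, 0, 0],
  ],
)

```text
time: 14.85
tool_pos: [353.8, 271.4, 269.2]
tcp_rot: [-3.141, -0.002, 2.844]
contact_force: [-0.1, -0.9, -4.5]
grip_width: 36.8
finger_force: 30.0
```

step_arm(
  deltas=[
    [0, 0, 0, 0, 0.03],
    [0, 0, 0, 0, 0.029],
    [0, 0, 0, 0, 0],
    [0, 0, 0, 0, 0],
  ],
)

```text
time: 15.25
tool_pos: [356.0, 269.2, 269.9]
tcp_rot: [-3.141, -0.001, 2.749]
contact_force: [0.6, -0.5, -3.6]
grip_width: 36.8
finger_force: 30.0
```

```bash
python3 - <<'E'
from h import *
go(354.5,270.4,150)
a=[]
for n in("wrist","scene","top"):
    c=cam(n);im,d=bot.capture(n);a.append(im);np.savez(f"pics/h_{n}.npz",im=im,d=d)
    P=pts(c,d);near=(abs(P[...,0]-354)<75)&(abs(P[...,1]-270)<75)&(P[...,2]>13)&(P[...,2]<23)
    q=P[near][:,:2].astype(np.float32)
    if len(q)>50:print(n,"rim",len(q),cv2.minAreaRect(q))
cv2.imwrite("pics/v3.png",cv2.resize(np.hstack([a[0],a[2]]),(800,300))[...,::-1])
E
```

```text
t 15.25 tcp [356.  269.2 269.9] rot [-3.141e+00 -1.000e-03  2.749e+00] | total shares [0.0038 0.0011 0.2397] turn None
wrist rim 422 ((328.0206298828125, 274.91131591796875), (94.38665771484375, 40.73076629638672), 80.23245239257812)
scene rim 106 ((355.7359313964844, 270.6133728027344), (95.46263885498047, 99.78356170654297), 80.56755828857422)
top rim 146 ((351.2294006347656, 247.14654541015625), (52.390079498291016, 94.33425903320312), 79.77114868164062)
```

View pics/v3.png

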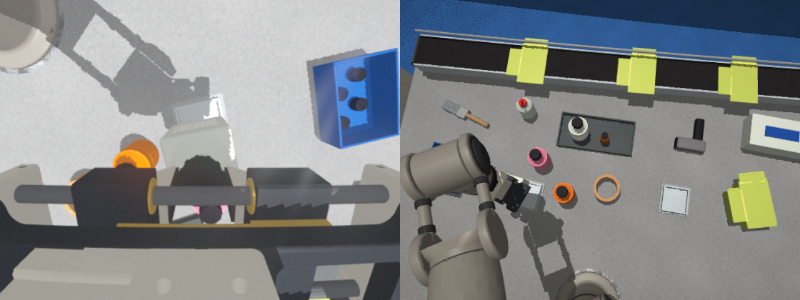

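Left half: the square bottle is held upright above cradle 1 (body edge from (163,127) to (232,117)). Right half: cradle 2 is empty at (675,199), and the round bottle stands in the tray.

```bash
python3 - <<'E'
from h import *
c=cam("wrist");z=np.load("pics/h_wrist.npz");P=pts(c,z["d"])
for a,b in((165,200),(200,235)):
    m=(P[...,2]>a)&(P[...,2]<b)&(z["im"].min(2)>90);m[:140]=0;m[240:]=0;m[:,:215]=0;m[:,340:]=0
    q=P[m][:,:2].astype(np.float32);r=cv2.minAreaRect(q);print(len(q),np.round(r[0],1),np.round(r[1],1),r[2])
    vx,vy,x,y=cv2.fitLine(q[np.argsort(q@[np.cos(np.radians(-10)),np.sin(np.radians(-10))])[:len(q)//2]],cv2.DIST_HUBER,0,.01,.01).ravel();print("line deg",np.degrees(np.arctan2(vy,vx)),x,y)
c=cam("top");z=np.load("pics/h_top.npz");P=pts(c,z["d"])
m=(abs(P[...,0]-389)<70)&(abs(P[...,1]+283)<70)&(P[...,2]>12)&(P[...,2]<24);print("cradle2 top",m.sum(),cv2.minAreaRect(P[m][:,:2].astype(np.float32)))
E
```

```text
382 [324.5 275.6] [69.2  1.6] 78.91016387939453
line deg 79.57353 320.01477 253.92651
642 [324.5 275.5] [69.4  1.7] 79.16304016113281
line deg 79.57135 321.98886 265.17245
cradle2 top 301 ((388.7831115722656, -283.038330078125), (94.46021270751953, 94.01332092285156), 85.77022552490234)
```

step_arm(
  deltas=[
    [0, 0.0075, 0, 0.02, 0],
    [0, 0, 0, 0.04, 0],
    [0, 0, 0, 0.05, 0],
    [0, 0, 0, 0.05, 0],
    [0, 0, 0, 0.05, 0],
    [0, 0, 0, 0.03, 0],
    [0, 0, 0, 0.02, 0],
    [0, 0, 0, 0, 0],
  ],
)

```text
time: 16.2
tool_pos: [352.0, 270.6, 139.0]
tcp_rot: [-3.139, -0.002, 2.748]
contact_force: [-0.5, -0.6, -3.5]
grip_width: 36.7
finger_force: 30.0
```

step_arm(
  deltas=[
    [0, 0, 0, 0.006, 0],
    [0, 0, 0, 0, 0],
  ],
)

```text
time: 16.4
tool_pos: [353.2, 271.2, 137.7]
tcp_rot: [3.141, 0.001, 2.748]
contact_force: [0.4, -0.4, -3.9]
grip_width: 36.5
finger_force: 30.0
```

```bash
cat > f.py <<'E'
from h import *
import sys
go(352.5,270.6,120)
cx,cy=float(sys.argv[1]),float(sys.argv[2])
a=[]
for n in("wrist","scene"):
    c=cam(n);im,d=bot.capture(n);a.append(im);P=pts(c,d);near=(abs(P[...,0]-cx)<70)&(abs(P[...,1]-cy)<70)
    print(n,"cam",(-c[2].T@c[3]).round())
    for lo,hi,t in((13,22,"rim"),(30,60,"body lo"),(60,90,"body hi")):
        q=P[near&(P[...,2]>lo)&(P[...,2]<hi)&(im.min(2)>70)][:,:2].astype(np.float32)
        if len(q)>40:r=cv2.minAreaRect(q);print(n,t,len(q),np.round(r[0],1),np.round(r[1],1),round(r[2],1),"corners",cv2.boxPoints(r).round(0).tolist())
w,s=a
cv2.imwrite("pics/"+sys.argv[3],np.hstack([cv2.resize(w[100:310,200:410],(400,400)),cv2.resize(s[130:230,310:410],(400,400))])[...,::-1])
E
python3 f.py 354.5 270.4 v4.png
```

```text
t 16.4 tcp [353.2 271.2 137.7] rot [3.141e+00 1.000e-03 2.748e+00] | total shares [ 0.0009 -0.0016  0.0355] turn None
wrist cam [288. 299. 309.]
wrist rim 843 [354.3 270.6] [94.2 93.7] 80.3 corners [[300.0, 232.0], [393.0, 216.0], [408.0, 309.0], [316.0, 325.0]]
wrist body lo 284 [321.6 277.9] [68.5  1.5] 78.7 corners [[314.0, 244.0], [316.0, 244.0], [329.0, 311.0], [328.0, 312.0]]
wrist body hi 465 [321.5 277.3] [69.6  1.8] 79.1 corners [[314.0, 243.0], [316.0, 243.0], [329.0, 311.0], [327.0, 312.0]]
scene cam [1474. -234.  852.]
scene body lo 74 [369.4 244.9] [24.8 49.6] 78.4 corners [[343.0, 238.0], [391.0, 228.0], [396.0, 252.0], [348.0, 262.0]]
scene body hi 169 [374.3 251.6] [97.7 54.8] 38.1 corners [[319.0, 243.0], [353.0, 200.0], [430.0, 260.0], [396.0, 303.0]]
```

View pics/v4.png

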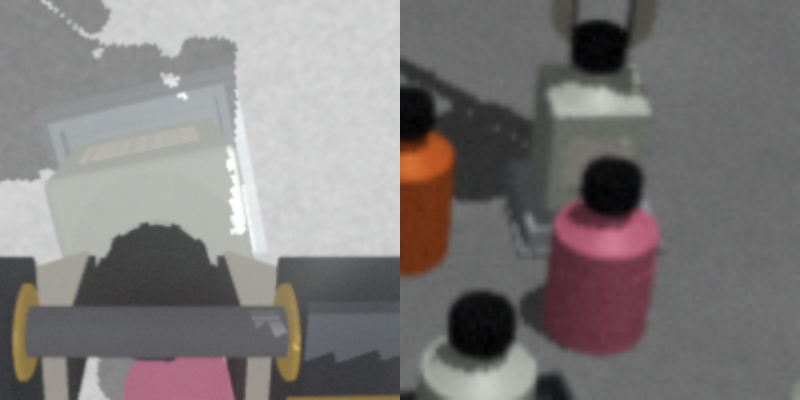

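Left half (wrist): the bottle is above the cradle, parallel to it and about 3 mm too far in +x. I'll shift it, then lower.

step_arm(
  deltas=[
    [0, 0.006, -0.002, 0, 0],
    [0, 0, 0, 0.01, 0],
    [0, 0, 0, 0.01, 0],
    [0, 0, 0, 0.008, 0],
    [0, 0, 0, 0.005, 0],
    [0, 0, 0, 0.004, 0],
    [0, 0, 0, 0.002, 0],
    [0, 0, 0, 0.001, 0],
  ],
)

```text
time: 17.3
tool_pos: [349.8, 271.2, 117.2]
tcp_rot: [3.142, -0.0, 2.748]
contact_force: [-0.2, 0.3, -4.1]
grip_width: 36.6
finger_force: 30.0
```

step_arm(
  deltas=[
    [0, 0, 0, 0.001, 0],
    [0, 0, 0, 0.001, 0],
    [0, 0, 0, 0, 0],
  ],
)

```text
time: 17.6
tool_pos: [349.8, 271.2, 116.3]
tcp_rot: [3.141, 0.0, 2.748]
contact_force: [-0.3, -0.7, -4.0]
grip_width: 37.0
finger_force: 30.0
```

step_arm(
  deltas=[
    [0, 0, 0, 0.001, 0],
    [0, 0, 0, 0.001, 0],
    [0, 0, 0, 0, 0],
  ],
)

```text
time: 17.9
tool_pos: [349.8, 271.3, 115.4]
tcp_rot: [3.141, 0.0, 2.748]
contact_force: [0.4, 0.5, -3.6]
grip_width: 36.7
finger_force: 30.0
```

step_arm(
  deltas=[
    [0, 0, 0, 0.001, 0],
    [0, 0, 0, 0.001, 0],
    [0, 0, 0, 0, 0],
  ],
)

```text
time: 18.2
tool_pos: [350.0, 271.4, 115.3]
tcp_rot: [3.141, 0.001, 2.748]
contact_force: [-2.8, -0.6, 7.3]
grip_width: 37.0
finger_force: 30.0
```

step_arm(
  deltas=[
    [0.45, 0, 0, -0.001, 0],
    [0.6, 0, 0, 0, 0],
    [0.8, 0, 0, 0, 0],
    [1, 0, 0, 0, 0],
    [1, 0, 0, 0, 0],
    [1, 0, 0, 0, 0],
    [1, 0, 0, 0, 0],
    [1, 0, 0, 0, 0],
  ],
)

```text
time: 19.0
tool_pos: [349.7, 271.2, 114.8]
tcp_rot: [3.142, -0.0, 2.748]
contact_force: [-1.0, -1.2, 0.6]
grip_width: 90.0
finger_force: 0.0
```

step_arm(
  deltas=[
    [1, 0, 0, -0.02, 0],
    [1, 0, 0, -0.04, 0],
    [1, 0, 0, -0.05, 0],
    [1, 0, 0, -0.05, 0],
    [1, 0, 0, -0.05, 0],
    [1, 0, 0, 0, 0],
    [1, 0, 0, 0, 0],
    [1, 0, 0, 0, 0],
  ],
)

```text
time: 19.8
tool_pos: [349.2, 270.9, 219.1]
tcp_rot: [-3.14, -0.001, 2.748]
contact_force: [-0.4, -0.3, -0.8]
grip_width: 91.7
finger_force: 0.0
```

```bash
python3 m.py 290 195 w6; python3 f.py 354.5 270.4 v5.png
```

```text
cap [282.5 207.5] [282.6 207.4] 1371 [350.3 271.9 135. ] z 136.3
rim 704 [354.3 270.4] [94.3 93.8] 80.3
body 327 [348.  271.7] [72.  62.4] 79.1
t 19.85 tcp [349.1 270.9 218.9] rot [-3.140e+00 -1.000e-03  2.748e+00] | total shares [-0.0167  0.0007  0.2059] turn None
t 19.85 tcp [349.1 270.9 218.9] rot [-3.140e+00 -1.000e-03  2.748e+00] | total shares [-0.0064  0.002   0.1979] turn None
wrist cam [284. 299. 390.]
wrist rim 695 [354.5 270.5] [93.9 94.1] 80.3 corners [[300.0, 232.0], [393.0, 216.0], [409.0, 309.0], [316.0, 325.0]]
wrist body lo 155 [317.9 277.6] [68.8  1.6] 78.9 corners [[310.0, 244.0], [312.0, 244.0], [325.0, 311.0], [324.0, 312.0]]
wrist body hi 478 [352.7 270.7] [72.1 72.7] 79.1 corners [[310.0, 242.0], [382.0, 228.0], [395.0, 299.0], [324.0, 313.0]]
scene cam [1474. -234.  852.]
scene rim 51 [359.8 269.3] [94.9 99.4] 80.3 corners [[303.0, 231.0], [401.0, 214.0], [417.0, 308.0], [319.0, 324.0]]
scene body lo 81 [357.4 235.8] [71.2 24. ] 10.9 corners [[320.0, 241.0], [325.0, 217.0], [395.0, 231.0], [390.0, 254.0]]
scene body hi 260 [358.3 269.4] [74.2 80.3] 76.3 corners [[310.0, 243.0], [388.0, 224.0], [406.0, 296.0], [328.0, 315.0]]
```

View pics/v5.png

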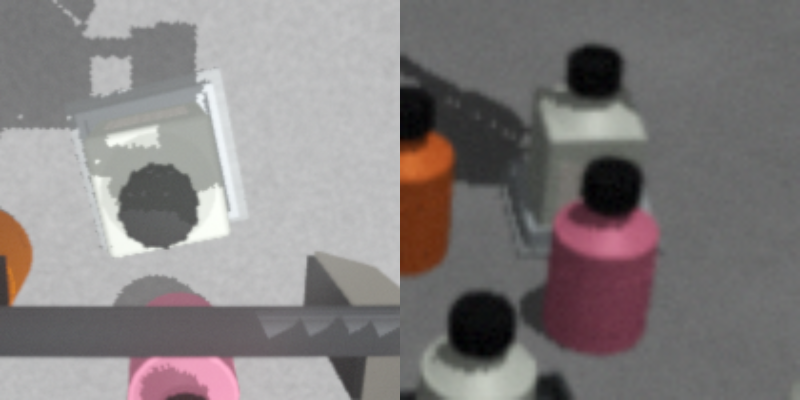

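The square bottle stands flat in cradle 1: its body centre is about 2 mm from the rim centre, it is parallel, and the cap height is unchanged. Back to the round bottle.

step_arm(
  deltas=[
    [1, -0.03, -0.006, 0, 0],
    [1, -0.06, -0.011, 0, 0],
    [1, -0.07, -0.013, 0, 0],
    [1, -0.07, -0.013, 0, 0],
    [1, -0.07, -0.013, 0, 0],
    [1, -0.07, -0.013, 0, 0],
    [1, -0.07, -0.013, 0, 0],
    [1, -0.07, -0.013, 0, 0],
  ],
)

```text
time: 20.75
tool_pos: [567.9, 128.6, 218.9]
tcp_rot: [-3.141, -0.001, 2.748]
contact_force: [0.7, -0.3, 0.3]
grip_width: 91.4
finger_force: 0.0
```

step_arm(
  deltas=[
    [1, -0.06, -0.012, 0, 0],
    [1, -0.03, -0.006, 0, 0],
    [1, -0.016, -0.003, 0, 0],
    [1, 0, 0, 0, 0],
    [1, 0, 0, 0, 0],
    [1, 0, 0, 0, 0],
    [1, 0, 0, 0, 0],
  ],
)

```text
time: 21.45
tool_pos: [611.5, 100.2, 220.2]
tcp_rot: [3.141, 0.0, 2.749]
contact_force: [0.5, 0.2, -0.7]
grip_width: 91.6
finger_force: 0.0
```

```bash
python3 -c "
from m import *
capmeas(284,205,'w7');go(611.5,99.4,116)"
```

```text
cap [282.5 205. ] [281.9 204.8] 1362 [610.8 102.1 135. ] z 136.3
t 21.5 tcp [611.5 100.2 220.2] rot [3.141 0.    2.749] | total shares [-0.0005 -0.0014  0.2083] turn None
```

step_arm(
  deltas=[
    [1, 0, 0, 0.04, 0],
    [1, 0, 0, 0.05, 0],
    [1, 0, 0, 0.05, 0],
    [1, 0, 0, 0.04, 0],
    [1, 0, 0, 0.028, 0],
    [0.7, 0, 0, 0, 0],
    [0.5, 0, 0, 0, 0],
    [0, 0, 0, 0, 0],
  ],
)

```text
time: 22.3
tool_pos: [612.6, 99.7, 117.1]
tcp_rot: [3.141, 0.002, 2.748]
contact_force: [-0.6, 0.2, 0.2]
grip_width: 72.1
finger_force: 0.0
```

step_arm(
  deltas=[
    [0, 0, 0, 0, 0],
    [0, 0, 0, 0, 0],
    [0, 0, 0, 0, 0],
    [0, 0, 0, 0, 0],
    [0, 0, 0, 0, 0],
    [0, 0, 0, 0, 0],
    [0, 0, 0, 0, 0],
  ],
)

```text
time: 23.0
tool_pos: [612.1, 99.7, 115.9]
tcp_rot: [3.141, 0.0, 2.748]
contact_force: [0.5, 0.1, 0.7]
grip_width: 36.8
finger_force: 30.0
```

step_arm(
  deltas=[
    [0, 0, 0, -0.01, 0],
    [0, 0, 0, -0.02, 0],
    [0, 0, 0, -0.03, 0],
    [0, 0, 0, -0.05, 0],
    [0, 0, 0, -0.05, 0],
    [0, 0, 0, -0.04, 0],
    [0, 0, 0, -0.02, 0],
    [0, 0, 0, 0, 0],
  ],
)

```text
time: 23.8
tool_pos: [612.5, 99.6, 227.5]
tcp_rot: [3.14, 0.003, 2.748]
contact_force: [-0.6, 0.6, -3.2]
grip_width: 36.7
finger_force: 30.0
```

```bash
python3 -c "
from h import *
go(388,-283,225)"
```

```text
t 23.8 tcp [612.5  99.6 227.5] rot [3.140e+00 3.000e-03 2.748e+00] | total shares [ 0.1215 -0.8788  0.005 ] turn None
```

step_arm(
  deltas=[
    [0, 0.003, -0.02, 0, 0],
    [0, 0.006, -0.045, 0, 0],
    [0, 0.009, -0.07, 0, 0],
    [0, 0.01, -0.07, 0, 0],
    [0, 0.01, -0.07, 0, 0],
    [0, 0.01, -0.07, 0, 0],
    [0, 0.01, -0.07, 0, 0],
    [0, 0.01, -0.07, 0, 0],
  ],
)

```text
time: 24.6
tool_pos: [485.4, -112.6, 224.4]
tcp_rot: [-3.141, -0.003, 2.748]
contact_force: [0.6, -0.0, -3.4]
grip_width: 36.8
finger_force: 30.0
```

step_arm(
  deltas=[
    [0, 0.01, -0.07, 0, 0],
    [0, 0.01, -0.07, 0, 0],
    [0, 0.01, -0.07, 0, 0],
    [0, 0.009, -0.07, 0, 0],
    [0, 0.007, -0.055, 0, 0],
    [0, 0.005, -0.039, 0, 0],
    [0, 0.003, -0.02, 0, 0],
    [0, 0, 0, 0, 0],
  ],
)

```text
time: 25.4
tool_pos: [385.9, -283.4, 224.9]
tcp_rot: [3.141, -0.002, 2.746]
contact_force: [0.2, 0.8, -3.7]
grip_width: 36.7
finger_force: 30.0
```

step_arm(
  deltas=[
    [0, 0, 0, 0.03, 0],
    [0, 0, 0, 0.05, 0],
    [0, 0, 0, 0.05, 0],
    [0, 0, 0, 0.03, 0],
    [0, 0, 0, 0.01, 0],
    [0, 0, 0, 0, 0],
    [0, 0, 0, 0, 0],
  ],
)

```text
time: 26.1
tool_pos: [387.7, -282.9, 141.5]
tcp_rot: [-3.141, 0.001, 2.749]
contact_force: [-0.2, 0.6, -2.4]
grip_width: 36.3
finger_force: 30.0
```

```bash
python3 f.py 388.5 -283 v6.png
```

```text
t 26.1 tcp [ 387.7 -282.9  141.5] rot [-3.141e+00  1.000e-03  2.749e+00] | total shares [0.4889 0.9958 0.0429] turn None
wrist cam [ 323. -255.  313.]
wrist rim 1154 [ 388.7 -282.6] [94.5 94.5] 86.0 corners [[338.0, -326.0], [433.0, -333.0], [439.0, -239.0], [345.0, -232.0]]
wrist body lo 159 [ 364.  -268.6] [60.  15.8] 60.8 corners [[342.0, -291.0], [356.0, -299.0], [386.0, -246.0], [372.0, -239.0]]
wrist body hi 309 [ 363.3 -271.9] [62.1 17.8] 67.4 corners [[343.0, -297.0], [360.0, -304.0], [384.0, -247.0], [367.0, -240.0]]
scene cam [1474. -234.  852.]
scene rim 164 [ 392.5 -283.9] [91.8 95.8] 87.4 corners [[343.0, -328.0], [438.0, -332.0], [442.0, -240.0], [347.0, -236.0]]
scene body lo 186 [ 412.4 -281.9] [35.2 69.3] 3.0 corners [[393.0, -248.0], [397.0, -317.0], [432.0, -316.0], [428.0, -246.0]]
scene body hi 246 [ 411.1 -281.1] [37.8 70.7] 5.8 corners [[389.0, -248.0], [396.0, -318.0], [433.0, -314.0], [426.0, -244.0]]
```

```bash
python3 - <<'E'
from h import *
from scipy.optimize import least_squares
for n in("wrist","scene"):
    c=cam(n);im,d=bot.capture(n);P=pts(c,d)
    m=(abs(P[...,0]-388)<45)&(abs(P[...,1]+283)<45)&(P[...,2]>35)&(P[...,2]<95)&(im.min(2)>70);q=P[m]
    r=least_squares(lambda p:np.hypot(q[:,0]-p[0],q[:,1]-p[1])-36,[388,-283],loss="soft_l1");print(n,len(q),r.x)
E
```

```text
wrist 583 [ 388.54035224 -282.69204072]
scene 469 [ 388.90478594 -283.49308263]
```

Both views put the bottle within about 1 mm of the cradle centre (388.7,-282.6). I'll lower it straight down.

step_arm(
  deltas=[
    [0, 0, 0, 0.01, 0],
    [0, 0, 0, 0.012, 0],
    [0, 0, 0, 0.01, 0],
    [0, 0, 0, 0.008, 0],
    [0, 0, 0, 0.004, 0],
    [0, 0, 0, 0.002, 0],
    [0, 0, 0, 0.002, 0],
    [0, 0, 0, 0, 0],
  ],
)

```text
time: 27.1
tool_pos: [387.1, -283.0, 116.8]
tcp_rot: [3.142, 0.0, 2.748]
contact_force: [-0.2, 0.5, -3.5]
grip_width: 36.8
finger_force: 30.0
```

step_arm(
  deltas=[
    [0, 0, 0, 0.001, 0],
    [0, 0, 0, 0.001, 0],
    [0, 0, 0, 0, 0],
  ],
)

```text
time: 27.4
tool_pos: [387.2, -283.0, 115.9]
tcp_rot: [-3.142, 0.0, 2.748]
contact_force: [-0.9, -0.7, -1.7]
grip_width: 36.8
finger_force: 30.0
```

step_arm(
  deltas=[
    [0, 0, 0, 0.001, 0],
    [0.45, 0, 0, 0, 0],
    [0.6, 0, 0, 0, 0],
    [0.8, 0, 0, 0, 0],
    [1, 0, 0, 0, 0],
    [1, 0, 0, 0, 0],
    [1, 0, 0, 0, 0],
    [1, 0, 0, 0, 0],
  ],
)

```text
time: 28.2
tool_pos: [387.1, -283.0, 115.3]
tcp_rot: [3.142, -0.0, 2.748]
contact_force: [0.4, 0.0, 0.1]
grip_width: 85.0
finger_force: 0.0
```

step_arm(
  deltas=[
    [1, 0, 0, -0.02, 0],
    [1, 0, 0, -0.04, 0],
    [1, 0, 0, -0.05, 0],
    [1, 0, 0, -0.05, 0],
    [1, 0, 0, -0.05, 0],
    [1, 0, 0, 0, 0],
    [1, 0, 0, 0, 0],
    [1, 0, 0, 0, 0],
  ],
)

```text
time: 29.0
tool_pos: [386.7, -282.5, 219.5]
tcp_rot: [3.141, -0.002, 2.748]
contact_force: [0.4, 0.3, -0.7]
grip_width: 91.7
finger_force: 0.0
```

```bash
python3 m.py 284 205 w8; python3 - <<'E'
from h import *
im,d=bot.capture("scene")
P=pts(cam("scene"),d)
for n,x,y in(("round",388,-283),("square",354,271)):
    m=(np.hypot(P[...,0]-x,P[...,1]-y)<35)&(im.max(2)<60)&(P[...,2]>110)&(P[...,2]<150);print(n,"cap",P[m].mean(0).round(1),P[m][:,2].max())
cv2.imwrite("pics/v7.png",im[...,::-1])
E
```

```text
cap [281.5 205. ] [281.8 205.2] 1379 [ 385.4 -281.3  135. ] z 136.3
rim 808 [ 388.6 -282.7] [94.4 94.3] 86.0
body 151 [ 378.6 -279.6] [71. 52.] 73.8
t 29.05 tcp [ 386.6 -282.5  219.4] rot [ 3.141e+00 -2.000e-03  2.748e+00] | total shares [0.4769 0.9941 0.2067] turn None
round cap [ 397.8 -282.5  128.8] 139.19290190578397
square cap [363.  266.1 128.4] 139.70652432575264
```

View pics/v7.png

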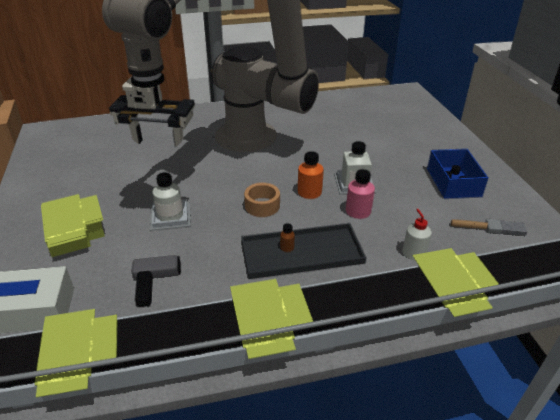

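The round bottle stands upright in cradle 2 at (167,200), the square one in cradle 1 at (356,165), and the bystanders have not moved. Handing in.

```bash
python3 -c "
from plant import bot
print(bot.close_job())"
```

```text
the job is handed in; nothing more can be done
None
```

The bottles are swapped and the job is handed in at about 29 s of the 69 s allowed. By my last camera check, the square bottle stands flat in cradle 1 and the round one in cradle 2, each within about 4 mm of its cradle's middle. The handover returned no verdict.

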